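# Swap the outdated sample jar at the back of the sample tray

## Robot

A 6-joint arm with a two-finger parallel gripper is mounted at the origin on the work surface. World frame = base frame: x ahead of the robot, y to its left, z up, the work surface at z = 0. Lengths are in mm, angles in rad, forces in N, time in s.
With the tool pointing down it reaches from about 350 to 875 mm from the base axis. Payload 4.2 kg.
Tool frame: the origin (TCP) lies at the very end of the fingers, on their centre line; the grasp point (between the pads) lies 19 mm behind it; z points along the fingers, y is the line along which they close (so a half turn about z gives the same grasp; the last joint's range is limited). The gripper opens to 85 mm and grips with 20 to 120 N. Pads are 22 mm wide; open, the fingers measure 114 mm over their backs; the gripper's body (76 mm by 85 mm) begins 54 mm behind the grasp point. The pads swing forward as they close: fully open they stand 13 mm farther back than shut.
Start: joints at [1.388, 0.385, 0.008, 0, -1.194, -0.259], TCP at [267.196, 564.983, 231.312] pointing down, gripper open.
Joint ranges: [-3.14, 3.14], [-1.21, 2.06], [-1.07, 1.41], [-3.16, 2.05], [-2.99, -0.16], [-3.1, 3.1]. Speed limits (rad/s): [2.79, 2.79, 3.14, 3.14, 3.14, 3.14].

## Interface

Orientations are given as a unit quaternion [x, y, z, w].
In Python, from bench import read_state, get_image, camera_model, job_done gives the robot as it stands.
- The arm moves only by the shell command python3 -m handwheel 'ROWS'. ROWS is JSON, a list of rows, each a list of 7 numbers: the shift along the tool's x, y, z in m, then the turn, a rotation vector about the tool's x, y, z in rad, then the gripper's target within -1 to 1 (fully open at 1, half-way at 0, shut at -1). In form: [[dx, dy, dz, wx, wy, wz, jaw], ...]. A call has 1 to 10 rows; each row is the pose to reach, as a shift and turn from the pose commanded when the call began, along the tool's axes at that moment; what a row does not reach only later rows make up. A row lasts 1/8 s, in which the tool goes at most 62.5 mm and 10.7 degrees, less where a joint would pass 70% of its speed; a pose out of reach is approached as far as the arm can. A call with a gripper value outside its range is refused whole. The fingers move at their own pace and stop on an object; the grip force is fixed at half the most. Time passes only in rows, so rows that repeat a pose let the fingers close. It gives the time, the measured TCP pose, the force, the opening and the grip force at its end, in the units of the state.
- read_state(): the state, without advancing time (a new reading comes with each control period).
- get_image(name): name is "scene" or "top" or "wrist"; returns (picture, depth): 400x640x3 uint8, blue, green, red; 400x640 float32, mm along the optical axis (not along the pixel's ray), 0 where there is no reading.
- camera_model(name): a dict with "K" (3x3 intrinsics, pixels), "dist" ([k1, k2, p1, p2, k3] as OpenCV has them; the pictures are not rectified), "rvec" (rotation vector, rad) and "tvec" (3), from world to camera coordinates, as OpenCV has them; the wrist camera has in their place "hand_eye" (4x4, takes a point from camera to tool coordinates, whose origin is the TCP and whose axes are the flange's). Camera axes: x right, y down, z forward; pixel columns grow to the right and rows downward; lengths in mm; the calibration is good to about 2 mm. A picture is of the moment at which its call begins: read the wrist's pose just before it. camera_model takes no time and is no camera call.
- job_done(): hands the job in; it is judged then, once.
The state is a dict: "clock": time; "joints": joint angles; "joint_vel": joint speeds; "joint_efforts": joint torques, N m; "position": TCP position; "ee_rot": TCP orientation; "contact_force": force on the tool from outside, world axes, zero at the start; "wrist_torque": the same for the moment, N m; "gripper_width": finger opening in mm; "grasp_force": force on a finger pad.
Only numpy, scipy, OpenCV 4.12 (cv2) and the standard library are available. Lean on these libraries where they do the work, as an engineer would, in place of code of your own. Each camera call takes 0.05 s, during which the arm holds its last target. There are 200 camera calls.

## Task

On the grey sample tray the small white-capped jar is out of date and stands behind (seen from the robot) the tall copper-capped jar and the carton: first move the tall jar and the carton aside onto the yellow mat, then put the white-capped jar in the red bin and, after that, set the small green-capped jar in its place, centred on the white pad. Finally put the tall jar back on the orange pad and the carton back on the blue pad, each centred, the carton squared up with its pad. Keep everything standing upright throughout and do not shift the sanitiser bottle.

Things in the scene. Friction and masses are not known exactly. Their poses are not given: they have to be found in the camera images.
- tall_jar: Tall upright amber jar with a copper cap: cylinder 48 mm diameter (cap just as wide), 130 mm high, about 0.2 kg. Origin at the centre of its underside, z up. Starts on the orange pad. It and the carton stand so near the small jar behind them that there is no room to reach down for it until both are gone.
- carton: Upright carton, white with a navy blue top, 46 mm along its own x, 56 mm along its own y, 130 mm high, about 0.13 kg, rigid. Origin at the centre of its underside, z up. Starts on the blue pad.
- old_jar: Small upright amber jar with a WHITE cap: cylinder 44 mm diameter (cap as wide), 70 mm high, about 0.1 kg. Origin at the centre of its underside. Starts on the white pad; belongs in the red bin.
- new_jar: Small upright amber jar with a GREEN cap, otherwise like the white-capped one: 44 mm diameter, 70 mm high. Origin at the centre of its underside. Starts alone on the bare table.
- white_pad: Fixed white round pad, 52 mm diameter, 4 mm thick, on the grey sample tray (fixed plate 170 x 190 mm, 6 mm thick, no rim). Origin at the centre of its underside, 6 mm above the table; its top is 10 mm above the table. It lies at the back of the tray, 67 mm centre to centre from each of the other two pads.
- orange_pad: Fixed orange round pad, 60 mm diameter, 4 mm thick, on the grey sample tray; place of the tall jar. Origin at the centre of its underside, 6 mm above the table, top 10 mm above the table. 84 mm centre to centre from the blue pad; which of the two is on the left varies.
- blue_pad: Fixed blue rectangular pad, 54 mm along its x, 62 mm along its y, 4 mm thick, on the grey sample tray; place of the carton (carton x along pad x, either way round). Origin at the centre of its underside, 6 mm above the table, top 10 mm above the table. Its x axis points to the tray's back, its y axis runs along the line between the blue and orange pads.
- yellow_mat: Fixed yellow mat, 130 mm along its x, 200 mm along its y, 4 mm thick, the side area. Origin at the centre of its underside on the table; top 4 mm above the table. It lies to the left or to the right of the tray.
- red_bin: Fixed shallow red open bin, 140 x 140 mm outside, walls 4 mm thick and 22 mm high, floor 4 mm thick. Origin at the centre of its underside on the table. On the other side from the yellow mat.
- sanitiser: Loose sanitiser bottle, clear with a blue band and a white pump head, 56 mm diameter, 143 mm high; to be left alone. Origin at the centre of its underside. Beside the work also lie a tape roll, a stack of leaflets, crates and other stock, none of which is needed; they lie more than 0.38 m to either side of the robot's centre line or beyond x = 0.77 m.
There are look-alikes about, which are no part of the job. Of the things shaped like the carton, the white one is meant.

How it is judged (in metres and radians):
On the way, in this order (a step that is already met when the one before it is completed fails the run):
1. the tall jar and the carton both stand on the yellow mat (x of tall_jar in the frame of yellow_mat between -0.055 and 0.055 m and y of tall_jar in the frame of yellow_mat between -0.09 and 0.09 m and z of each of tall_jar, carton in the frame of yellow_mat below 0.009 m and angle between each of tall_jar, carton's own z axis and vertical below 0.12 rad and x of carton in the frame of yellow_mat between -0.055 and 0.055 m and y of carton in the frame of yellow_mat between -0.09 and 0.09 m), for 0.2 s.
2. the white-capped jar stands in the red bin (x of old_jar in the frame of red_bin between -0.055 and 0.055 m and y of old_jar in the frame of red_bin between -0.055 and 0.055 m and z of old_jar in the frame of red_bin below 0.01 m and angle between old_jar's own z axis and vertical below 0.12 rad), for 0.2 s.
3. the green-capped jar stands on the white pad (horizontal distance between new_jar and white_pad below 0.013 m and z of new_jar in the frame of white_pad between 0 and 0.008 m and angle between new_jar's own z axis and vertical below 0.12 rad), for 0.2 s.
At the end, for the whole second after the job is handed in: Green-capped jar within 13 mm of the white pad's centre, tall jar of the orange pad's, carton of the blue pad's and within 0.25 rad of square; white-capped jar in the red bin; all upright (0.12 rad), on their supports, released, at rest (all of step 2 and all of step 3 and horizontal distance between tall_jar and orange_pad below 0.013 m and z of tall_jar in the frame of orange_pad between 0 and 0.008 m and angle between each of tall_jar, carton's own z axis and vertical below 0.12 rad and horizontal distance between carton and blue_pad below 0.013 m and z of carton in the frame of blue_pad between 0 and 0.008 m and angle between the x axis of carton and the x axis of blue_pad, either way round below 0.25 rad and linear speed of each of tall_jar, carton, old_jar, new_jar below 0.02 m/s); the robot touches nothing.
It fails at once if the sanitiser bottle is shifted by more than 25 mm or tipped over (distance of sanitiser from where it was at the start of the episode above 0.025 m or angle between sanitiser's own z axis and vertical above 0.4 rad).
It fails at once if a jar or the carton is knocked over (angle between any of tall_jar, carton, old_jar, new_jar's own z axis and vertical above 0.6 rad).
It also fails if it takes over 144 s, if anything falls off the work surface, if the arm or the gripper's body presses on something with over 40 N, if the wrist force passes 120 N, or if a joint passes its speed limit or range.

## Working session

There is one attempt and no reset: what is moved stays moved. The work goes in short steps, Python scripts to look and compute and a shell command to move; the robot and the scene stay as the last step left them, time stands still between calls to the robot, and variables do not carry over. Pictures are saved under pics/ and viewed, at most 14 in all, crops included, and the job is handed in when it is done.

```bash
mkdir -p pics; cat > h.py <<'E'
import numpy as np,cv2
from scipy.spatial.transform import Rotation as R
from bench import *
def snap(n,f):
    s=read_state(); im,d=get_image(n); cv2.imwrite('pics/'+f+'.png',im); np.savez('pics/'+f,im=im,d=d,p=s['position'],q=s['ee_rot']); return im,d
def pose(n,s=None):
    m=camera_model(n)
    if n=='wrist':
        T=np.eye(4);T[:3,:3]=R.from_quat(s['q']).as_matrix();T[:3,3]=s['p'];return T@np.array(m['hand_eye'])
    T=np.eye(4);T[:3,:3]=cv2.Rodrigues(np.array(m['rvec'],float))[0];T[:3,3]=np.ravel(m['tvec']);return np.linalg.inv(T)
def ray(n,uv,z,s=None):
    m=camera_model(n);T=pose(n,s)
    x=cv2.undistortPoints(np.array(uv,float).reshape(-1,1,2),np.array(m['K'],float),np.array(m['dist'],float)).reshape(-1,2)
    v=np.c_[x,np.ones(len(x))]@T[:3,:3].T;o=T[:3,3]
    return o+v*((z-o[2])/v[:,2])[:,None]
E
python3 - <<'E'
from h import *
s=read_state();print(s)
for n in('scene','top','wrist'):
    snap(n,n+'0')
    if n!='wrist':print(n,pose(n).round(2).tolist(),camera_model(n)['K'])
    else: print(camera_model(n))
E
```

```text
{'clock': 0.0, 'joints': array([ 1.38761099e+00,  3.85554072e-01,  6.62306241e-03, -5.12302488e-04,
       -1.19400209e+00, -2.58607365e-01]), 'joint_vel': array([-1.55027748e-03, -1.71440758e-03,  2.36063648e-04,  1.27976112e-04,
       -1.95320008e-04,  1.37965902e-05]), 'joint_efforts': array([ 9.22200124e-04, -3.92286944e+01,  1.88391870e+01,  4.18581963e+00,
       -4.58000242e-03,  1.53510037e-06]), 'position': array([266.9501198 , 564.47096015, 230.22003103]), 'ee_rot': array([ 9.75680152e-01, -2.19196357e-01, -1.97631452e-04,  1.07660358e-03]), 'contact_force': array([-0.65769585,  0.01419761, -0.28362096]), 'wrist_torque': array([ 0.0018337 , -0.02189206,  0.01078987]), 'grasp_force': 0.0, 'gripper_width': 85.21192235398682}
scene [[-0.65, 0.55, -0.53, 929.41], [0.76, 0.45, -0.46, 355.69], [-0.02, -0.7, -0.71, 570.36], [0.0, 0.0, 0.0, 1.0]] [[399.46623802   0.         320.95100748]
 [  0.         399.46623802 197.32972882]
 [  0.           0.           1.        ]]
top [[0.03, -0.98, 0.19, 361.41], [-1.0, -0.03, -0.01, 15.81], [0.02, -0.19, -0.98, 928.88], [0.0, 0.0, 0.0, 1.0]] [[428.88312548   0.         321.32121637]
 [  0.         428.88312548 197.21070096]
 [  0.           0.           1.        ]]
{'K': array([[343.42792978,   0.        , 322.02715474],
       [  0.        , 343.42792978, 202.41169607],
       [  0.        ,   0.        ,   1.        ]]), 'dist': array([0.02122356, 0.        , 0.        , 0.        , 0.        ]), 'hand_eye': array([[ 8.90893258e-05, -9.50843482e-01, -3.09671866e-01,
         7.87175942e+01],
       [ 9.99999969e-01,  1.20876900e-05,  2.50574335e-04,
         5.00533988e-01],
       [-2.34513755e-04, -3.09671878e-01,  9.50843453e-01,
        -1.42164600e+02],
       [ 0.00000000e+00,  0.00000000e+00,  0.00000000e+00,
         1.00000000e+00]])}
```

View pics/top0.png

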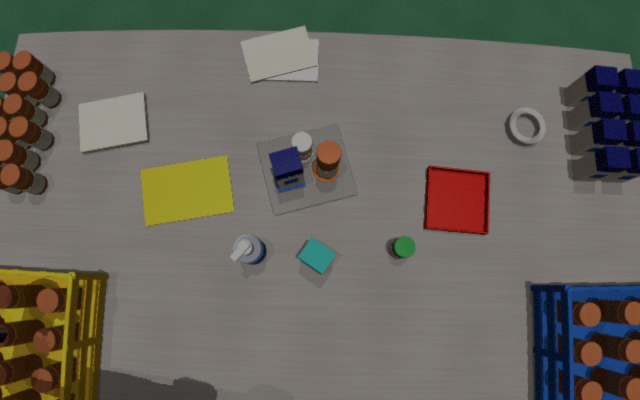

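View pics/scene0.png

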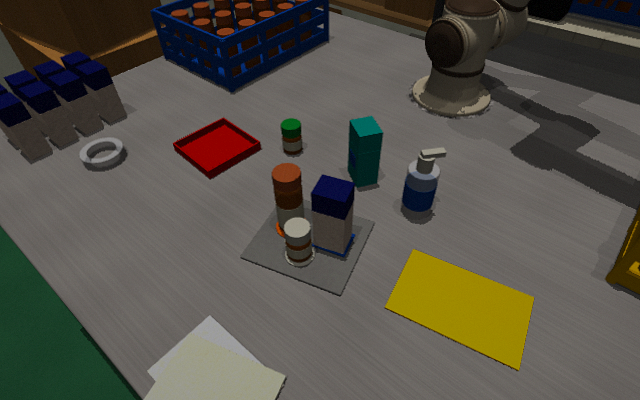

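The top view shows the yellow mat (187,190) on the left and the red bin (458,200) on the right. On the tray are the carton (288,168), copper cap (328,155) and white cap (302,142). The green cap is at (403,247), the sanitiser at (248,250), and a teal look-alike at (317,255). The scene view agrees.

```bash
cat > m.py <<'E'
from h import *
def blob(n,f,lo,hi,box,z,minA=30):
    s=np.load('pics/'+f+'.npz');hsv=cv2.cvtColor(s['im'],cv2.COLOR_BGR2HSV)
    mk=cv2.inRange(hsv,np.array(lo),np.array(hi));b=np.zeros_like(mk);x0,y0,x1,y1=box;b[y0:y1,x0:x1]=mk[y0:y1,x0:x1]
    c=cv2.findContours(b,cv2.RETR_EXTERNAL,cv2.CHAIN_APPROX_NONE)[0]
    c=max(c,key=cv2.contourArea)
    w=ray(n,cv2.convexHull(c).reshape(-1,2),z,s)[:,:2].astype(np.float32)
    r=cv2.minAreaRect(w);cc,rad=cv2.minEnclosingCircle(w)
    return dict(px=cv2.boundingRect(c),rect=np.round([*r[0],*r[1],r[2]],1).tolist(),circ=np.round([*cc,rad],1).tolist())
E
python3 - <<'E'
from m import *
for k,a in dict(mat=([22,150,80],[35,255,255],(120,140,250,240),4),bin=([0,180,60],[6,255,255],(410,150,510,250),22),
 green=([45,120,40],[75,255,255],(380,220,430,270),70),navy=([110,120,30],[130,255,255],(265,140,310,178),140),
 copper=([5,120,60],[15,255,255],(310,135,345,172),140),white=([0,0,150],[180,60,255],(285,125,315,152),80),
 teal=([80,120,60],[95,255,255],(290,230,340,280),130), tray=([0,0,60],[180,255,118],(250,120,360,215),6)).items():
    try: print(k,blob('top','top0',*a))
    except Exception as e: print(k,e)
s=np.load('pics/top0.npz');hsv=cv2.cvtColor(s['im'],cv2.COLOR_BGR2HSV)
for u,v in [(288,160),(288,178),(328,150),(302,137),(270,200),(320,220),(248,250),(244,248)]:print((u,v),hsv[v,u],s['d'][v,u])
E
```

```text
mat {'px': (141, 156, 93, 70), 'rect': [544.5, 302.3, 128.1, 197.7, 11.5], 'circ': [544.4, 302.6, 116.1]}
bin {'px': (425, 166, 64, 68), 'rect': [538.2, -295.4, 139.7, 139.1, 85.8], 'circ': [537.8, -295.3, 96.4]}
green {'px': (393, 237, 22, 21), 'rect': [428.6, -164.8, 39.3, 43.2, 27.5], 'circ': [428.9, -164.6, 21.9]}
navy {'px': (270, 147, 33, 31), 'rect': [578.6, 74.3, 47.6, 55.1, 17.5], 'circ': [577.8, 75.4, 34.9]}
copper {'px': (317, 141, 24, 24), 'rect': [599.2, -6.8, 45.9, 44.1, 1.7], 'circ': [598.6, -8.0, 24.8]}
white {'px': (292, 132, 19, 19), 'rect': [641.6, 47.7, 39.2, 35.6, 51.0], 'circ': [640.3, 48.6, 20.1]}
teal {'px': (298, 238, 37, 36), 'rect': [403.8, 11.1, 55.7, 46.2, 57.1], 'circ': [403.4, 10.9, 33.9]}
tray {'px': (250, 123, 108, 92), 'rect': [601.1, 44.3, 186.8, 206.6, 15.9], 'circ': [602.6, 46.8, 134.5]}
(288, 160) [119 154  88] 815.07245
(288, 178) [14 43 65] 856.25775
(328, 150) [ 10 158 147] 821.07367
(302, 137) [ 23  13 156] 888.9196
(270, 200) [ 18  12 104] 936.482
(320, 220) [  9  15 123] 937.6019
(248, 250) [ 20   5 155] 787.8411
(244, 248) [ 20   5 157] 780.35913
```

```bash
python3 - <<'E'
import cv2
im=cv2.imread('pics/top0.png')[110:280,220:430]
cv2.imwrite('pics/c0.png',cv2.resize(im,None,fx=3.5,fy=3.5,interpolation=2))
E
```

```text
(no output)
```

View pics/c0.png

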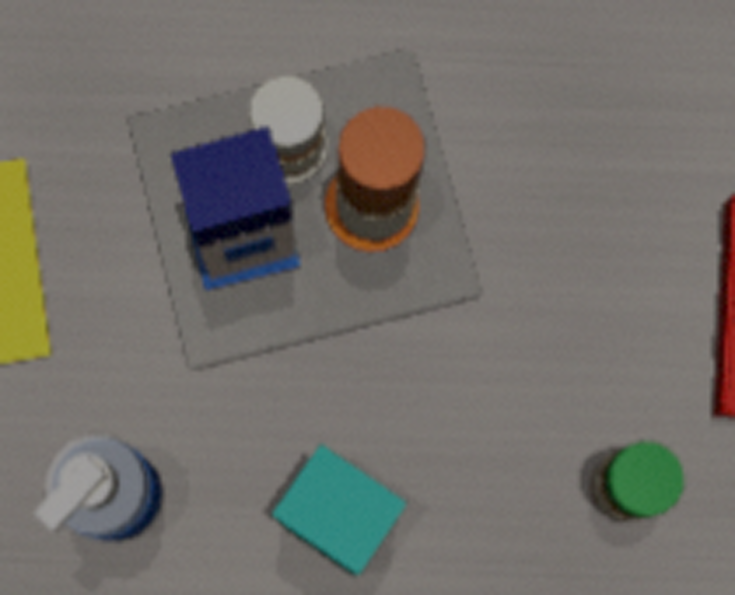

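```bash
cat > go.py <<'E'
import sys
from h import *
def plan(x,y,z,yaw):  # yaw deg of tool y (closing) line
    s=read_state();r=R.from_quat(s['ee_rot']);M=r.as_matrix()
    Y=np.array([np.cos(np.radians(yaw)),np.sin(np.radians(yaw)),0]);
    if Y@M[:,1]<0:Y=-Y
    Z=np.array([0,0,-1.]);T=np.c_[np.cross(Y,Z),Y,Z]
    d=M.T@(np.array([x,y,z])-s['position']);w=R.from_matrix(M.T@T).as_rotvec()
    print('at',s['position'].round(1),'t',round(s['clock'],2),'F',s['contact_force'].round(1),'w',round(s['gripper_width'],1),'q',np.round(s['joints'],2)); print('d',(d/1000).round(4).tolist(),'w',w.round(3).tolist())
if __name__=='__main__': plan(*map(float,sys.argv[1:]))
E
python3 go.py 575 75 270 13.5
python3 - <<'E'
from h import *
c=np.array([(130,117),(412,50),(481,293),(195,368)])/3.5+[220,110]
w=ray('top',c,6)[:,:2];print(w.round(1),w.mean(0))
print(ray('top',[(220+100/3.5,110+480/3.5)],110))
E
```

```text
at [267.  564.6 230.5] t 0.15 F [ 0.2 -0.  -0.5] w 85.4 q [ 1.39  0.39  0.01 -0.   -1.19 -0.26]
d [0.4878, 0.3109, -0.0389] w [0.002, -0.001, 0.893]
[[655.6 150.3]
 [706.9 -30. ]
 [547.3 -76.4]
 [494.4 100.7]] [601.0394913   36.14591545]
[[416.23907212 140.13558503 110.        ]]
```

```bash
python3 -m handwheel '[[0.05,0.032,-0.008,0,0,0.1,1],[0.1,0.064,-0.016,0,0,0.2,1],[0.15,0.096,-0.024,0,0,0.3,1],[0.2,0.128,-0.032,0,0,0.4,1],[0.25,0.16,-0.039,0,0,0.5,1],[0.3,0.192,-0.039,0,0,0.6,1],[0.35,0.224,-0.039,0,0,0.7,1],[0.4,0.255,-0.039,0,0,0.8,1],[0.45,0.287,-0.039,0,0,0.85,1],[0.488,0.311,-0.039,0,0,0.85,1]]' && python3 - <<'E'
from h import *
im,d=snap('wrist','w1')
E
python3 go.py 575 75 90 16
```

```text
clock: 1.4
position: [576.1, 73.0, 269.9]
ee_rot: [0.798, -0.603, -0.0, 0.0]
contact_force: [-0.1, 0.4, -0.1]
gripper_width: 85.4
grasp_force: 0.0
at [578.   69.8 269.6] t 1.45 F [ 2.4 -0.2  0.9] w 85.2 q [ 0.4   0.29 -0.04  0.   -1.25 -0.13]
d [-0.0062, 0.0013, 0.1796] w [0.001, -0.002, -0.005]
```

View pics/w1.png

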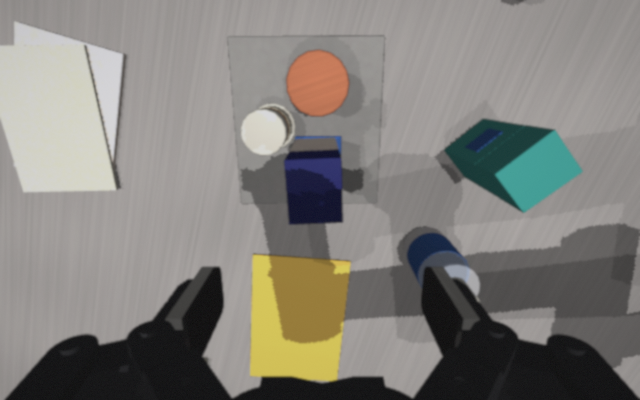

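The wrist view shows the carton's navy top at (314,190), copper cap (318,83), white cap (264,132), with the tray squared to the image.

```bash
python3 - <<'E'
from m import *
f='w1';s=np.load('pics/w1.npz')
print(s['p'])
print('navy top',blob('wrist',f,[105,100,10],[130,255,255],(275,162,355,230),140))
print('copper',blob('wrist',f,[3,100,60],[18,255,255],(275,40,360,120),140))
print('white',blob('wrist',f,[15,0,170],[40,60,255],(235,100,284,160),80))
print('tray',ray('wrist',[(228,37),(385,36),(379,205),(241,203)],6,s)[:,:2].round(1))
print('c corners',ray('wrist',[(285,168),(341,165),(342,221),(290,224)],140,s)[:,:2].round(1))
hsv=cv2.cvtColor(s['im'],cv2.COLOR_BGR2HSV)
for v in range(145,230,6):print(v,hsv[v,315],s['d'][v,315].round(),end=';')
E
```

```text
[576.07080359  73.01815374 269.91246724]
navy top {'px': (285, 162, 57, 61), 'rect': [581.6, 75.3, 45.2, 51.9, 16.9], 'circ': [582.1, 74.7, 33.5]}
copper {'px': (287, 50, 62, 66), 'rect': [601.5, -7.3, 45.7, 45.6, 15.9], 'circ': [601.7, -6.9, 23.3]}
white {'px': (241, 110, 43, 45), 'rect': [641.4, 48.6, 40.1, 41.6, 13.8], 'circ': [640.7, 48.5, 21.5]}
tray [[708.  -27.9]
 [546.9 -74.9]
 [491.2 107.3]
 [657.  151.7]]
c corners [[609.3  61.7]
 [566.6  47. ]
 [551.7  92.9]
 [593.5 107.6]]
145 [ 13  30 103] 343.0;151 [125  61  54] 309.0;157 [120 148  50] 280.0;163 [119 136 109] 276.0;169 [119 136 109] 278.0;175 [119 146  61] 279.0;181 [120 138  61] 281.0;187 [118 153  60] 282.0;193 [118 138  50] 283.0;199 [119 139  46] 284.0;205 [116 136  47] 288.0;211 [119 139  46] 289.0;217 [119 139  46] 290.0;223 [120  28  64] 292.0;229 [10  8 91] 443.0;
```

```bash
python3 -m handwheel '[[-0.005,-0.004,0.04,0,0,0,0.7],[-0.005,-0.004,0.08,0,0,0,0.7],[-0.005,-0.004,0.1,0,0,0,0.7],[-0.005,-0.004,0.1,0,0,0,0.7]]'; python3 go.py 581 76 85 16
```

```text
clock: 1.95
position: [576.6, 80.7, 168.3]
ee_rot: [0.799, -0.602, -0.001, 0.002]
contact_force: [0.7, -0.1, 0.7]
gripper_width: 72.7
grasp_force: 0.0
at [576.6  80.7 168.3] t 1.95 F [ 0.7 -0.1  0.7] w 72.7 q [ 0.42  0.37 -0.19 -0.   -1.02 -0.14]
d [0.0057, -0.0033, 0.0833] w [0.005, -0.0, -0.0]
```

```bash
python3 -m handwheel '[[0.006,-0.003,0,0,0,0,0.7],[0.006,-0.003,0.03,0,0,0,0.7],[0.006,-0.003,0.06,0,0,0,0.7],[0.006,-0.003,0.083,0,0,0,0.7],[0.006,-0.003,0.083,0,0,0,0.7]]'; python3 go.py 581 76 85 16
```

```text
clock: 2.58
position: [582.2, 75.8, 86.9]
ee_rot: [0.799, -0.602, -0.0, 0.001]
contact_force: [-0.8, 0.2, 1.3]
gripper_width: 72.4
grasp_force: 0.0
at [582.2  75.8  86.9] t 2.58 F [-0.8  0.2  1.3] w 72.4 q [ 0.41  0.46 -0.27  0.   -0.84 -0.13]
d [-0.0005, 0.0011, 0.0019] w [0.002, -0.0, -0.0]
```

Close gently, then lift slightly.

```bash
python3 -m handwheel '[[0,0.001,0.001,0,0,0,0.2],[0,0.001,0.001,0,0,0,-0.5],[0,0.001,0.001,0,0,0,-0.5],[0,0.001,0.001,0,0,0,-0.5],[0,0.001,0.001,0,0,0,-0.5],[0,0.001,-0.02,0,0,0,-0.5],[0,0.001,-0.045,0,0,0,-0.5],[0,0.001,-0.045,0,0,0,-0.5]]'; python3 go.py 535.5 346 125 13
```

```text
clock: 3.58
position: [582.4, 76.3, 133.9]
ee_rot: [0.799, -0.602, 0.001, -0.002]
contact_force: [0.3, 0.3, -2.5]
gripper_width: 45.7
grasp_force: 56.7
at [582.4  76.3 133.9] t 3.58 F [ 0.3  0.3 -2.5] w 45.7 q [ 0.41  0.41 -0.22 -0.   -0.94 -0.13]
d [-0.2721, -0.0291, 0.0092] w [-0.004, 0.001, 0.052]
```

```bash
python3 -m handwheel '[[-0.02,-0.002,0,0,0,0,-0.5],[-0.06,-0.006,0,0,0,0,-0.5],[-0.1,-0.011,0,0,0,0,-0.5],[-0.14,-0.015,0,0,0,0.02,-0.5],[-0.18,-0.02,0,0,0,0.04,-0.5],[-0.22,-0.024,0,0,0,0.05,-0.5],[-0.25,-0.027,0,0,0,0.05,-0.5],[-0.272,-0.029,0,0,0,0.05,-0.5],[-0.272,-0.029,0,0,0,0.05,-0.5],[-0.272,-0.029,0,0,0,0.05,-0.5]]'; python3 go.py 535.5 346 82 13
```

```text
clock: 4.82
position: [534.0, 344.7, 131.7]
ee_rot: [0.783, -0.622, -0.0, 0.001]
contact_force: [0.3, -0.3, -1.9]
gripper_width: 45.8
grasp_force: 56.7
at [534.  344.7 131.7] t 4.83 F [ 0.3 -0.3 -1.9] w 45.8 q [ 0.83  0.48 -0.1  -0.   -0.99 -0.6 ]
d [-0.0009, -0.0018, 0.0497] w [0.001, -0.001, 0.002]
```

```bash
python3 -m handwheel '[[0,0,0.025,0,0,0,-0.5],[0,0,0.042,0,0,0,-0.5],[0,0,0.049,0,0,0,-0.5],[0,0,0.052,0,0,0,-0.5],[0,0,0.052,0,0,0,-0.5]]'; python3 go.py 535.5 346 80 13
```

```text
clock: 5.45
position: [534.6, 344.6, 82.3]
ee_rot: [0.783, -0.622, 0.001, 0.0]
contact_force: [-3.0, -1.7, 6.8]
gripper_width: 45.6
grasp_force: 57.3
at [534.6 344.6  82.3] t 5.45 F [-3.  -1.7  6.8] w 45.6 q [ 0.83  0.54 -0.15  0.   -0.89 -0.6 ]
d [-0.0012, -0.0012, 0.0023] w [-0.0, -0.001, 0.002]
```

```bash
python3 -m handwheel '[[0,0,0,0,0,0,0.2],[0,0,0,0,0,0,0.7],[0,0,0,0,0,0,0.7],[0,0,-0.03,0,0,0,0.7],[0,0,-0.08,0,0,0,0.7],[0,0,-0.1,0,0,0,0.7],[0,0,-0.1,0,0,0,0.7]]'; python3 go.py 601.5 -7 178 16
```

```text
clock: 6.32
position: [535.1, 346.1, 182.2]
ee_rot: [0.783, -0.622, 0.0, -0.002]
contact_force: [0.6, -0.6, -0.5]
gripper_width: 72.3
grasp_force: 0.0
at [535.1 346.1 182.2] t 6.33 F [ 0.6 -0.6 -0.5] w 72.3 q [ 0.83  0.44 -0.03  0.   -1.09 -0.6 ]
d [0.359, 0.0156, 0.0033] w [-0.004, 0.002, -0.05]
```

```bash
python3 -m handwheel '[[0.05,0.002,0,0,0,-0.02,0.7],[0.1,0.004,0,0,0,-0.05,0.7],[0.15,0.006,0.003,0,0,-0.05,0.7],[0.2,0.009,0.003,0,0,-0.05,0.7],[0.25,0.011,0.003,0,0,-0.05,0.7],[0.3,0.013,0.003,0,0,-0.05,0.7],[0.34,0.015,0.003,0,0,-0.05,0.7],[0.359,0.016,0.003,0,0,-0.05,0.7],[0.359,0.016,0.003,0,0,-0.05,0.7],[0.359,0.016,0.003,0,0,-0.05,0.7]]'; python3 go.py 601.5 -7 85 16
```

```text
clock: 7.58
position: [600.0, -7.1, 176.7]
ee_rot: [0.799, -0.602, -0.0, 0.0]
contact_force: [-0.3, 0.7, 0.1]
gripper_width: 72.9
grasp_force: 0.0
at [600.   -7.1 176.7] t 7.58 F [-0.3  0.7  0.1] w 72.9 q [ 0.26  0.39 -0.13 -0.   -1.05  0.02]
d [0.0003, -0.0016, 0.0917] w [0.001, 0.0, 0.0]
```

```bash
python3 -m handwheel '[[0,-0.001,0.03,0,0,0,0.7],[0,-0.001,0.065,0,0,0,0.7],[0,-0.001,0.091,0,0,0,0.7],[0,-0.001,0.091,0,0,0,0.2],[0,-0.001,0.091,0,0,0,-0.4],[0,-0.001,0.091,0,0,0,-0.4],[0,-0.001,0.091,0,0,0,-0.4],[0,-0.001,0.091,0,0,0,-0.4]]'; python3 go.py 601.5 -7 130 16
```

```text
clock: 8.57
position: [601.3, -7.6, 86.7]
ee_rot: [0.799, -0.602, 0.0, -0.0]
contact_force: [0.8, -0.3, -3.0]
gripper_width: 46.9
grasp_force: 61.4
at [601.3  -7.6  86.7] t 8.57 F [ 0.8 -0.3 -3. ] w 46.9 q [ 0.26  0.48 -0.24 -0.   -0.85  0.02]
d [-0.0005, -0.0004, -0.0433] w [-0.001, 0.0, -0.0]
```

```bash
python3 -m handwheel '[[0,0,-0.03,0,0,0,-0.4],[0,0,-0.065,0,0,0,-0.4],[0,0,-0.085,0,0,0,-0.4],[0,0,-0.085,0,0,0,-0.4]]'; python3 go.py 553.5 258 172 13
```

```text
clock: 9.07
position: [602.3, -7.5, 173.3]
ee_rot: [0.799, -0.602, 0.001, -0.002]
contact_force: [-0.2, 0.4, -1.2]
gripper_width: 46.4
grasp_force: 61.9
at [602.3  -7.5 173.3] t 9.07 F [-0.2  0.4 -1.2] w 46.4 q [ 0.26  0.39 -0.14  0.   -1.04  0.02]
d [-0.2687, -0.0262, 0.0013] w [-0.005, -0.0, 0.052]
```

```bash
python3 -m handwheel '[[-0.02,-0.002,0,0,0,0,-0.4],[-0.06,-0.006,0,0,0,0,-0.4],[-0.1,-0.01,0,0,0,0,-0.4],[-0.14,-0.014,0,0,0,0.02,-0.4],[-0.18,-0.018,0,0,0,0.04,-0.4],[-0.22,-0.021,0.02,0,0,0.05,-0.4],[-0.25,-0.024,0.04,0,0,0.05,-0.4],[-0.269,-0.026,0.05,0,0,0.05,-0.4],[-0.269,-0.026,0.06,0,0,0.05,-0.4],[-0.269,-0.026,0.06,0,0,0.05,-0.4]]'; python3 go.py 553.5 258 80.5 13
```

```text
clock: 10.32
position: [551.6, 257.3, 110.2]
ee_rot: [0.783, -0.622, -0.0, 0.001]
contact_force: [0.3, -0.2, -1.5]
gripper_width: 47.4
grasp_force: 61.9
at [551.6 257.3 110.2] t 10.32 F [ 0.3 -0.2 -1.5] w 47.4 q [ 0.7   0.47 -0.19 -0.   -0.92 -0.47]
d [-0.0003, -0.0021, 0.0297] w [0.003, -0.001, 0.002]
```

```bash
python3 -m handwheel '[[0,0,0.015,0,0,0,-0.4],[0,0,0.025,0,0,0,-0.4],[0,0,0.03,0,0,0,-0.4],[0,0,0.03,0,0,0,-0.4],[0,0,0.03,0,0,0,0.2],[0,0,0.03,0,0,0,0.7],[0,0,0.03,0,0,0,0.7],[0,0,0,0,0,0,0.7],[0,0,-0.06,0,0,0,0.7],[0,0,-0.09,0,0,0,0.7]]'; python3 go.py 640 47.5 200 16
```

```text
clock: 11.58
position: [553.4, 258.8, 205.3]
ee_rot: [0.783, -0.621, 0.001, -0.003]
contact_force: [0.3, -0.4, -0.6]
gripper_width: 72.7
grasp_force: 0.0
at [553.4 258.8 205.3] t 11.57 F [ 0.3 -0.4 -0.6] w 72.7 q [ 0.7   0.38 -0.07  0.   -1.12 -0.47]
d [0.2255, -0.0362, 0.0051] w [-0.006, 0.002, -0.05]
```

```bash
python3 -m handwheel '[[0.05,-0.004,-0.02,0,0,-0.05,0.7],[0.1,-0.007,-0.04,0,0,-0.05,0.7],[0.15,-0.011,-0.045,0,0,-0.05,0.7],[0.192,-0.014,-0.045,0,0,-0.05,0.7],[0.192,-0.014,-0.045,0,0,-0.05,0.7],[0.192,-0.014,-0.045,0,0,-0.05,0.7]]'; python3 - <<'E'
from h import *
snap('wrist','w2');snap('top','top2')
E
python3 go.py 640 47.5 100 16
```

```text
clock: 12.32
position: [609.3, 74.5, 246.3]
ee_rot: [0.798, -0.602, -0.0, -0.0]
contact_force: [0.4, -0.4, -0.5]
gripper_width: 72.7
grasp_force: 0.0
at [609.2  75.3 246.3] t 12.43 F [ 0.7  0.5 -0.1] w 72.4 q [ 0.39  0.36  0.   -0.   -1.22 -0.11]
d [0.0352, -0.0219, 0.1463] w [-0.0, 0.0, 0.001]
```

View pics/w2.png

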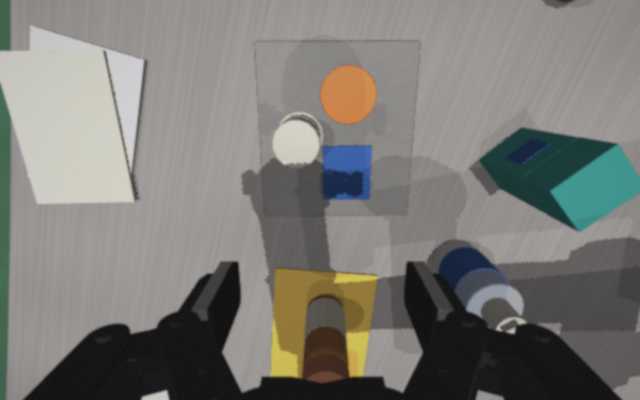

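View pics/top2.png

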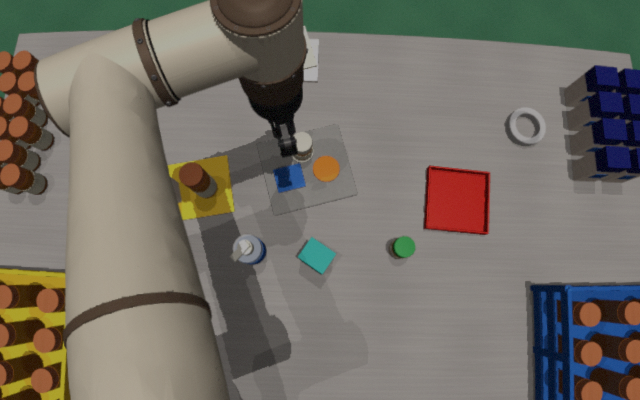

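The wrist view shows the orange pad (348,95), blue pad (347,172) and white cap (296,143) all clear. The top view shows the tall jar standing on the mat.

```bash
python3 - <<'E'
from m import *
print('orangeT',blob('top','top2',[5,120,60],[18,255,255],(310,150,345,190),10))
print('orangeW',blob('wrist','w2',[5,100,60],[18,255,255],(300,50,400,140),10))
print('blueW',blob('wrist','w2',[100,100,10],[125,255,255],(315,140,385,205),10))
print('whiteW',blob('wrist','w2',[15,0,165],[40,60,255],(260,110,318,170),80))
E
```

```text
orangeT {'px': (313, 156, 27, 26), 'rect': [601.4, -5.8, 57.1, 57.5, 1.8], 'circ': [601.8, -5.5, 29.9]}
orangeW {'px': (320, 65, 57, 59), 'rect': [602.7, -5.4, 58.8, 57.8, 15.9], 'circ': [602.8, -5.2, 29.6]}
blueW {'px': (323, 146, 48, 53), 'rect': [579.5, 74.8, 52.8, 59.9, 16.0], 'circ': [579.4, 74.8, 39.3]}
whiteW {'px': (272, 112, 46, 52), 'rect': [642.8, 43.4, 40.5, 44.9, 16.0], 'circ': [640.4, 44.0, 24.8]}
```

```bash
python3 -m handwheel '[[0.034,-0.023,0.03,0,0,0,0.7],[0.034,-0.023,0.08,0,0,0,0.7],[0.034,-0.023,0.13,0,0,0,0.7],[0.034,-0.023,0.14,0,0,0,0.7],[0.034,-0.023,0.14,0,0,0,0.7]]'; python3 go.py 641 48.5 40 16
```

```text
clock: 13.05
position: [641.5, 48.8, 107.0]
ee_rot: [0.799, -0.601, 0.0, -0.0]
contact_force: [0.1, 1.0, 0.4]
gripper_width: 72.5
grasp_force: 0.0
at [641.5  48.8 107. ] t 13.05 F [0.1 1.  0.4] w 72.5 q [ 0.33  0.52 -0.1   0.   -0.95 -0.05]
d [0.0001, 0.0006, 0.067] w [-0.001, -0.001, 0.002]
```

```bash
python3 -m handwheel '[[0,0,0.03,0,0,0,0.7],[0,0,0.06,0,0,0,0.7],[0,0,0.067,0,0,0,0.7],[0,0,0.067,0,0,0,0.2],[0,0,0.067,0,0,0,-0.4],[0,0,0.067,0,0,0,-0.4],[0,0,0.067,0,0,0,-0.4],[0,0,0.04,0,0,0,-0.4],[0,0,0,0,0,0,-0.4],[0,0,0,0,0,0,-0.4]]'; python3 go.py 538 -295.3 105 16
```

```text
clock: 14.3
position: [643.2, 48.5, 110.5]
ee_rot: [0.799, -0.602, 0.003, -0.003]
contact_force: [-0.2, 0.1, -1.4]
gripper_width: 42.9
grasp_force: 61.1
at [643.2  48.5 110.5] t 14.3 F [-0.2  0.1 -1.4] w 42.9 q [ 0.33  0.52 -0.1   0.   -0.95 -0.05]
d [0.3014, 0.196, 0.004] w [-0.008, -0.0, 0.0]
```

```bash
python3 -m handwheel '[[0.02,0.013,0,0,0,0,-0.4],[0.055,0.036,0,0,0,0,-0.4],[0.09,0.059,0,0,0,0,-0.4],[0.13,0.085,0,0,0,0,-0.4],[0.17,0.111,0,0,0,0,-0.4],[0.21,0.137,0,0,0,0,-0.4],[0.25,0.163,0,0,0,0,-0.4],[0.28,0.182,0,0,0,0,-0.4],[0.301,0.196,0,0,0,0,-0.4],[0.301,0.196,0,0,0,0,-0.4]]'; python3 go.py 538 -295.3 36 16
```

```text
clock: 15.55
position: [532.8, -297.2, 104.8]
ee_rot: [0.797, -0.604, -0.002, 0.0]
contact_force: [0.9, -0.6, -0.8]
gripper_width: 42.6
grasp_force: 61.1
at [ 532.8 -297.2  104.8] t 15.55 F [ 0.9 -0.6 -0.8] w 42.6 q [-0.24  0.47 -0.19 -0.   -0.91  0.52]
d [-0.0003, -0.0057, 0.0688] w [0.003, 0.002, -0.004]
```

```bash
python3 -m handwheel '[[0,-0.004,0.03,0,0,0,-0.4],[0,-0.004,0.055,0,0,0,-0.4],[0,-0.004,0.065,0,0,0,-0.4],[0,-0.004,0.069,0,0,0,-0.4],[0,-0.004,0.069,0,0,0,-0.4]]'; python3 go.py 538 -295.3 35 16
```

```text
clock: 16.18
position: [539.5, -294.2, 37.8]
ee_rot: [0.799, -0.602, 0.0, -0.0]
contact_force: [0.4, -0.2, -0.8]
gripper_width: 42.5
grasp_force: 61.1
at [ 539.5 -294.2   37.8] t 16.18 F [ 0.4 -0.2 -0.8] w 42.5 q [-0.24  0.56 -0.24  0.   -0.77  0.52]
d [0.0006, 0.0018, 0.0028] w [-0.001, -0.0, 0.0]
```

```bash
python3 -m handwheel '[[0,0,0.002,0,0,0,-0.4],[0,0,0.004,0,0,0,-0.4],[0,0,0.004,0,0,0,-0.4]]'; python3 go.py 428.8 -165 110 16
```

```text
clock: 16.55
position: [539.9, -294.5, 35.8]
ee_rot: [0.799, -0.602, 0.001, -0.0]
contact_force: [-2.7, 1.3, 8.4]
gripper_width: 42.8
grasp_force: 62.0
at [ 539.9 -294.5   35.8] t 16.55 F [-2.7  1.3  8.4] w 42.8 q [-0.24  0.56 -0.24  0.   -0.76  0.52]
d [-0.155, 0.0709, -0.0746] w [-0.002, -0.002, 0.0]
```

```bash
python3 -m handwheel '[[0,0,0.003,0,0,0,0.2],[0,0,0.003,0,0,0,0.7],[0,0,0.003,0,0,0,0.7],[0,0,-0.03,0,0,0,0.7],[0,0,-0.075,0,0,0,0.7],[-0.03,0.015,-0.075,0,0,0,0.7],[-0.08,0.036,-0.075,0,0,0,0.7],[-0.13,0.059,-0.075,0,0,0,0.7],[-0.155,0.071,-0.075,0,0,0,0.7],[-0.155,0.071,-0.075,0,0,0,0.7]]'; python3 go.py 428.8 -165 31 16
```

```text
clock: 17.8
position: [427.1, -163.9, 108.7]
ee_rot: [0.799, -0.601, -0.0, -0.0]
contact_force: [1.1, -0.1, 1.1]
gripper_width: 72.3
grasp_force: 0.0
at [ 427.1 -163.9  108.7] t 17.8 F [ 1.1 -0.1  1.1] w 72.3 q [-0.01  0.24 -0.56 -0.   -0.77  0.29]
d [0.0015, -0.0013, 0.0777] w [-0.0, 0.0, 0.002]
```

```bash
python3 -m handwheel '[[0.001,-0.001,0.03,0,0,0,0.7],[0.001,-0.001,0.065,0,0,0,0.7],[0.001,-0.001,0.077,0,0,0,0.7],[0.001,-0.001,0.077,0,0,0,0.2],[0.001,-0.001,0.077,0,0,0,-0.4],[0.001,-0.001,0.077,0,0,0,-0.4],[0.001,-0.001,0.077,0,0,0,-0.4],[0.001,-0.001,0.05,0,0,0,-0.4],[0.001,-0.001,0,0,0,0,-0.4],[0.001,-0.001,0,0,0,0,-0.4]]'; python3 go.py 641 49 105 16; python3 - <<'E'
from h import *
snap('top','top3')
E
```

```text
clock: 19.05
position: [432.2, -165.7, 112.0]
ee_rot: [0.799, -0.602, 0.004, -0.003]
contact_force: [-0.1, 0.7, -0.5]
gripper_width: 42.8
grasp_force: 61.2
at [ 432.2 -165.7  112. ] t 19.05 F [-0.1  0.7 -0.5] w 42.8 q [-0.01  0.24 -0.55  0.   -0.77  0.29]
d [-0.1487, -0.2599, 0.0088] w [-0.009, -0.003, 0.001]
```

View pics/top3.png

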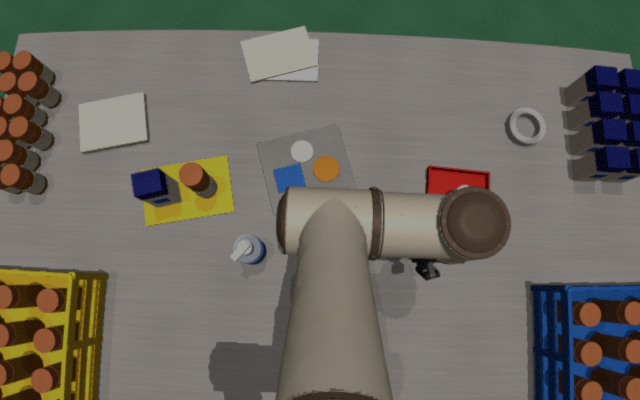

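The top view shows the carton (150,185) and tall jar (192,177) on the mat, the white pad free at (302,152), and the old jar just visible in the bin (463,188).

```bash
python3 -m handwheel '[[-0.015,-0.026,0,0,0,0,-0.4],[-0.033,-0.058,0,0,0,0,-0.4],[-0.053,-0.093,0,0,0,0,-0.4],[-0.074,-0.13,0,0,0,0,-0.4],[-0.095,-0.167,0,0,0,0,-0.4],[-0.116,-0.204,0,0,0,0,-0.4],[-0.134,-0.235,0,0,0,0,-0.4],[-0.144,-0.252,0,0,0,0,-0.4],[-0.149,-0.26,0,0,0,0,-0.4],[-0.149,-0.26,0,0,0,0,-0.4]]'; python3 go.py 641 49 42 16; python3 - <<'E'
from m import *
print('whitepad',blob('top','top3',[0,0,140],[180,60,255],(285,135,320,170),10))
print('copper',blob('top','top3',[5,120,60],[15,255,255],(175,155,206,188),134))
print('navy',blob('top','top3',[110,110,30],[130,255,255],(130,165,170,202),134))
E
```

```text
clock: 20.35
position: [637.6, 49.3, 107.0]
ee_rot: [0.799, -0.602, -0.001, 0.001]
contact_force: [0.4, -0.1, -1.2]
gripper_width: 42.7
grasp_force: 61.2
at [637.6  49.3 107. ] t 20.35 F [ 0.4 -0.1 -1.2] w 42.7 q [ 0.33  0.52 -0.11 -0.   -0.95 -0.05]
d [0.0012, -0.0033, 0.0649] w [0.003, 0.0, -0.0]
whitepad {'px': (291, 140, 22, 22), 'rect': [641.0, 49.9, 48.8, 46.9, 1.8], 'circ': [640.2, 50.3, 25.4]}
copper {'px': (179, 163, 25, 24), 'rect': [550.0, 255.9, 45.7, 44.5, 48.9], 'circ': [550.4, 255.7, 24.0]}
navy {'px': (132, 169, 32, 28), 'rect': [530.0, 340.3, 48.4, 56.9, 14.2], 'circ': [529.4, 339.4, 36.2]}
```

```bash
python3 -m handwheel '[[0,0,0.02,0,0,0,-0.4],[0,0,0.04,0,0,0,-0.4],[0,0,0.055,0,0,0,-0.4],[0,0,0.055,0,0,0,-0.4],[0,0,0.055,0,0,0,-0.4]]'; python3 go.py 641 49.7 41 16
```

```text
clock: 20.98
position: [638.8, 49.2, 54.0]
ee_rot: [0.799, -0.602, 0.0, -0.0]
contact_force: [0.6, 0.3, -0.9]
gripper_width: 43.1
grasp_force: 61.2
at [638.8  49.2  54. ] t 20.98 F [ 0.6  0.3 -0.9] w 43.1 q [ 0.33  0.58 -0.16  0.   -0.83 -0.05]
d [0.0001, -0.0022, 0.013] w [-0.001, -0.0, -0.0]
```

```bash
python3 -m handwheel '[[0,-0.002,0.006,0,0,0,-0.4],[0,-0.002,0.01,0,0,0,-0.4],[0,-0.002,0.012,0,0,0,-0.4],[0,-0.002,0.013,0,0,0,-0.4],[0,-0.002,0.013,0,0,0,-0.4]]'; python3 go.py 641 49.7 41 16
```

```text
clock: 21.6
position: [640.3, 49.9, 42.2]
ee_rot: [0.799, -0.602, 0.0, 0.0]
contact_force: [-3.5, 0.7, 8.2]
gripper_width: 42.9
grasp_force: 61.9
at [640.3  49.9  42.2] t 21.6 F [-3.5  0.7  8.2] w 42.9 q [ 0.33  0.59 -0.16  0.   -0.81 -0.05]
d [0.0004, -0.0006, 0.0012] w [-0.0, -0.0, 0.0]
```

```bash
python3 -m handwheel '[[0,0,0,0,0,0,0.2],[0,0,0,0,0,0,0.7],[0,0,0,0,0,0,0.7],[0,0,-0.04,0,0,0,0.7],[0,0,-0.1,0,0,0,0.7],[0,0,-0.145,0,0,0,0.7],[0,0,-0.145,0,0,0,0.7]]'; python3 go.py 552 257 185 13; python3 - <<'E'
from h import *
snap('wrist','w4')
E
```

```text
clock: 22.48
position: [642.8, 50.4, 190.4]
ee_rot: [0.799, -0.602, 0.003, -0.004]
contact_force: [-1.5, -0.0, 0.2]
gripper_width: 72.5
grasp_force: 0.0
at [642.8  50.4 190.4] t 22.48 F [-1.5 -0.   0.2] w 72.5 q [ 0.33  0.44 -0.01  0.   -1.11 -0.05]
d [-0.2237, 0.0303, 0.0049] w [-0.01, -0.0, 0.053]
```

View pics/w4.png

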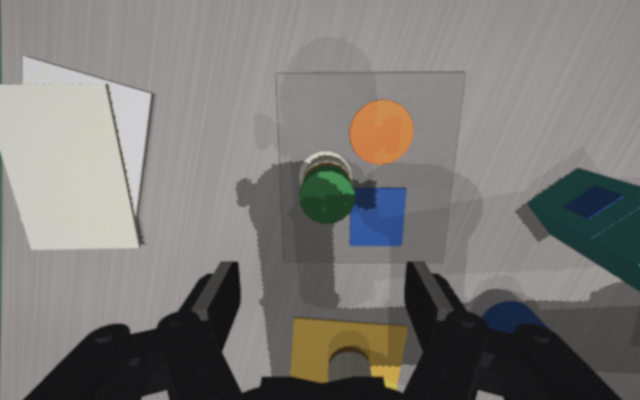

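The green-capped jar stands on the white pad (cap at (327,193)). The orange (381,131) and blue (377,216) pads are free.

```bash
python3 -m handwheel '[[-0.04,0.005,0,0,0,0.02,0.7],[-0.09,0.012,0,0,0,0.05,0.7],[-0.14,0.019,0,0,0,0.05,0.7],[-0.19,0.026,0,0,0,0.05,0.7],[-0.224,0.03,0,0,0,0.05,0.7],[-0.224,0.03,0,0,0,0.05,0.7],[-0.224,0.03,0,0,0,0.05,0.7]]'; python3 go.py 552 257 80.5 13;python3 - <<'E'
from m import *
print('green',blob('wrist','w4',[45,80,20],[80,255,255],(290,160,357,230),80))
E
```

```text
clock: 23.4
position: [549.3, 256.4, 183.9]
ee_rot: [0.783, -0.622, -0.0, 0.001]
contact_force: [-0.7, -0.4, -0.1]
gripper_width: 72.4
grasp_force: 0.0
at [549.3 256.4 183.9] t 23.4 F [-0.7 -0.4 -0.1] w 72.4 q [ 0.7   0.39 -0.11 -0.   -1.08 -0.47]
d [-0.0001, -0.003, 0.1034] w [0.003, -0.001, 0.002]
green {'px': (300, 166, 55, 57), 'rect': [640.4, 46.1, 41.6, 44.8, 16.1], 'circ': [641.0, 46.3, 22.9]}
```

```bash
python3 -m handwheel '[[0,-0.002,0.04,0,0,0,0.7],[0,-0.002,0.08,0,0,0,0.7],[0,-0.002,0.103,0,0,0,0.7],[0,-0.002,0.103,0,0,0,0.2],[0,-0.002,0.103,0,0,0,-0.4],[0,-0.002,0.103,0,0,0,-0.4],[0,-0.002,0.103,0,0,0,-0.4],[0,-0.002,0.07,0,0,0,-0.4],[0,-0.002,0.02,0,0,0,-0.4],[0,-0.002,0.005,0,0,0,-0.4]]'; python3 go.py 602.5 -5.5 180 16
```

```text
clock: 24.65
position: [553.3, 258.5, 184.6]
ee_rot: [0.783, -0.621, 0.001, -0.004]
contact_force: [0.4, -1.0, -2.4]
gripper_width: 47.0
grasp_force: 62.2
at [553.3 258.5 184.6] t 24.65 F [ 0.4 -1.  -2.4] w 47.0 q [ 0.7   0.39 -0.1   0.   -1.07 -0.47]
d [0.2683, 0.0122, 0.0037] w [-0.007, 0.003, -0.05]
```

```bash
python3 -m handwheel '[[0.02,0.001,0,0,0,0,-0.4],[0.06,0.003,0,0,0,-0.02,-0.4],[0.1,0.005,0,0,0,-0.04,-0.4],[0.14,0.006,0,0,0,-0.05,-0.4],[0.18,0.008,0,0,0,-0.05,-0.4],[0.22,0.01,0,0,0,-0.05,-0.4],[0.25,0.011,0,0,0,-0.05,-0.4],[0.268,0.012,0,0,0,-0.05,-0.4],[0.268,0.012,0,0,0,-0.05,-0.4],[0.268,0.012,0.03,0,0,-0.05,-0.4]]'; python3 go.py 602.5 -5.5 87 16
```

```text
clock: 25.9
position: [602.5, -5.7, 152.0]
ee_rot: [0.799, -0.602, 0.002, -0.002]
contact_force: [0.1, -0.1, -3.6]
gripper_width: 46.6
grasp_force: 62.2
at [602.5  -5.7 152. ] t 25.9 F [ 0.1 -0.1 -3.6] w 46.6 q [ 0.26  0.41 -0.16  0.   -0.99  0.02]
d [-0.0002, 0.0003, 0.065] w [-0.006, -0.001, 0.0]
```

```bash
python3 -m handwheel '[[0,0,0.02,0,0,0,-0.4],[0,0,0.04,0,0,0,-0.4],[0,0,0.055,0,0,0,-0.4],[0,0,0.062,0,0,0,-0.4],[0,0,0.065,0,0,0,-0.4],[0,0,0.065,0,0,0,-0.4]]'; python3 go.py 602.5 -5.5 86 16
```

```text
clock: 26.65
position: [600.4, -6.1, 87.8]
ee_rot: [0.799, -0.601, -0.0, 0.001]
contact_force: [-5.0, 1.3, 8.4]
gripper_width: 46.6
grasp_force: 62.8
at [600.4  -6.1  87.8] t 26.65 F [-5.   1.3  8.4] w 46.6 q [ 0.26  0.48 -0.24  0.   -0.86  0.02]
d [-0.0, -0.0022, 0.0018] w [0.001, -0.001, 0.001]
```

Contact, within 2 mm. Release, rise, and go for the carton.

```bash
python3 -m handwheel '[[0,0,0,0,0,0,0.2],[0,0,0,0,0,0,0.7],[0,0,0,0,0,0,0.7],[0,0,-0.04,0,0,0,0.7],[0,0,-0.09,0,0,0,0.7],[0,0,-0.1,0,0,0,0.7],[0,0,-0.1,0,0,0,0.7]]'; python3 go.py 534 344 185 13.5
```

```text
clock: 27.52
position: [601.0, -6.2, 185.7]
ee_rot: [0.798, -0.602, 0.0, -0.001]
contact_force: [-0.3, -0.6, 0.1]
gripper_width: 72.4
grasp_force: 0.0
at [601.   -6.2 185.7] t 27.52 F [-0.3 -0.6  0.1] w 72.4 q [ 0.26  0.38 -0.12 -0.   -1.07  0.02]
d [-0.3551, -0.0319, 0.0009] w [-0.001, 0.0, 0.043]
```

```bash
python3 -m handwheel '[[-0.04,-0.004,0,0,0,0.02,0.7],[-0.09,-0.008,0,0,0,0.043,0.7],[-0.14,-0.013,0,0,0,0.043,0.7],[-0.19,-0.017,0,0,0,0.043,0.7],[-0.24,-0.022,0,0,0,0.043,0.7],[-0.29,-0.026,0,0,0,0.043,0.7],[-0.335,-0.03,0,0,0,0.043,0.7],[-0.355,-0.032,0,0,0,0.043,0.7],[-0.355,-0.032,0,0,0,0.043,0.7],[-0.355,-0.032,0,0,0,0.043,0.7]]'; python3 go.py 534 344 80.5 13.5
```

```text
clock: 28.78
position: [533.8, 342.5, 184.5]
ee_rot: [0.785, -0.619, -0.0, 0.001]
contact_force: [0.0, -0.5, -0.6]
gripper_width: 72.4
grasp_force: 0.0
at [533.8 342.5 184.5] t 28.77 F [ 0.  -0.5 -0.6] w 72.4 q [ 0.83  0.44 -0.03 -0.   -1.1  -0.59]
d [-0.0015, -0.0007, 0.104] w [0.002, -0.001, -0.001]
```

```bash
python3 - <<'E'
from m import *
snap('wrist','w5')
s=np.load('pics/w5.npz');hsv=cv2.cvtColor(s['im'],cv2.COLOR_BGR2HSV)
print(s['p'],blob('wrist','w5',[105,80,10],[130,255,255],(230,250,420,400),134))
E
```

```text
[533.81115603 342.50500624 184.50158212] {'px': (285, 250, 72, 21), 'rect': [528.8, 363.0, 44.3, 13.8, 13.4], 'circ': [528.9, 362.3, 23.0]}
```

View pics/w5.png

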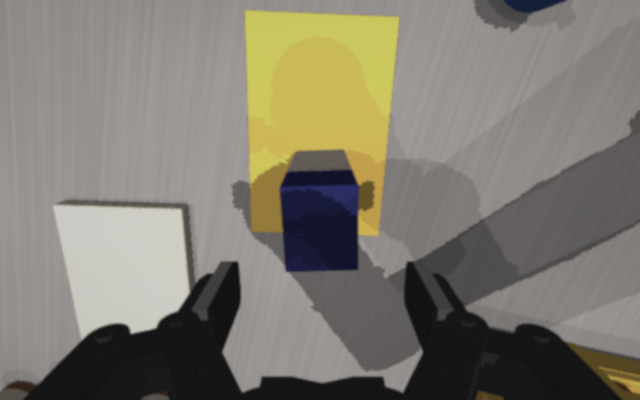

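The carton stands square between the fingers, with its top face between (282,186) and (357,270).

```bash
python3 - <<'E'
from h import *
s=np.load('pics/w5.npz');w=ray('wrist',[(281,187),(357,185),(358,269),(287,271)],134,s)[:,:2];print(w.round(1),w.mean(0))
E
python3 -m handwheel '[[-0.001,0,0.04,0,0,0,0.7],[-0.001,0,0.08,0,0,0,0.7],[-0.001,0,0.103,0,0,0,0.7],[-0.001,0,0.103,0,0,0,0.7]]'; python3 go.py 534 344 80.5 13.5
```

```text
[[562.2 322.4]
 [519.5 311. ]
 [504.5 363.6]
 [547.7 375.3]] [533.49467898 343.11188389]
clock: 29.32
position: [533.0, 342.5, 80.4]
ee_rot: [0.785, -0.62, -0.0, 0.002]
contact_force: [-0.6, -0.7, 0.2]
gripper_width: 72.8
grasp_force: 0.0
at [533.  342.5  80.4] t 29.32 F [-0.6 -0.7  0.2] w 72.8 q [ 0.83  0.54 -0.15 -0.   -0.89 -0.59]
d [-0.0013, -0.0013, -0.0001] w [0.004, -0.002, -0.002]
```

```bash
python3 -m handwheel '[[0,0,0,0,0,0,0.2],[0,0,0,0,0,0,-0.5],[0,0,0,0,0,0,-0.5],[0,0,0,0,0,0,-0.5],[0,0,-0.03,0,0,0,-0.5],[0,0,-0.06,0,0,0,-0.5],[0,0,-0.06,0,0,0,-0.5]]'; python3 go.py 580 75 142 16
```

```text
clock: 30.2
position: [534.5, 345.7, 144.6]
ee_rot: [0.785, -0.619, 0.0, -0.003]
contact_force: [-0.7, -1.3, -2.3]
gripper_width: 45.6
grasp_force: 61.4
at [534.5 345.7 144.6] t 30.2 F [-0.7 -1.3 -2.3] w 45.6 q [ 0.83  0.47 -0.08  0.   -1.01 -0.59]
d [0.2739, 0.0191, 0.0018] w [-0.004, 0.003, -0.043]
```

```bash
python3 -m handwheel '[[0.02,0.001,0,0,0,0,-0.5],[0.06,0.004,0,0,0,-0.02,-0.5],[0.1,0.007,0,0,0,-0.043,-0.5],[0.14,0.01,0,0,0,-0.043,-0.5],[0.18,0.013,0,0,0,-0.043,-0.5],[0.22,0.015,0,0,0,-0.043,-0.5],[0.25,0.017,0,0,0,-0.043,-0.5],[0.268,0.019,0,0,0,-0.043,-0.5],[0.273,0.019,0,0,0,-0.043,-0.5],[0.273,0.019,0.02,0,0,-0.043,-0.5]]'; python3 go.py 580 75 87 16
```

```text
clock: 31.45
position: [580.2, 75.3, 123.3]
ee_rot: [0.799, -0.602, 0.001, -0.002]
contact_force: [0.3, 0.9, -1.7]
gripper_width: 45.7
grasp_force: 61.3
at [580.2  75.3 123.3] t 31.45 F [ 0.3  0.9 -1.7] w 45.7 q [ 0.41  0.41 -0.24  0.   -0.91 -0.13]
d [0.0002, 0.0004, 0.0363] w [-0.004, 0.0, -0.0]
```

```bash
python3 -m handwheel '[[0,0,0.015,0,0,0,-0.5],[0,0,0.025,0,0,0,-0.5],[0,0,0.032,0,0,0,-0.5],[0,0,0.036,0,0,0,-0.5],[0,0,0.038,0,0,0,-0.5],[0,0,0.038,0,0,0,-0.5]]'; python3 go.py 580 75 86 16
```

```text
clock: 32.2
position: [578.9, 75.1, 90.2]
ee_rot: [0.799, -0.601, 0.001, 0.0]
contact_force: [-11.4, 2.3, 28.0]
gripper_width: 45.5
grasp_force: 64.0
at [578.9  75.1  90.2] t 32.2 F [-11.4   2.3  28. ] w 45.5 q [ 0.41  0.45 -0.28  0.   -0.84 -0.13]
d [0.0004, -0.001, 0.0042] w [-0.001, -0.001, 0.002]
```

```bash
python3 -m handwheel '[[0,0,-0.004,0,0,0,-0.5],[0,0,-0.004,0,0,0,-0.5],[0,0,-0.003,0,0,0,0.2],[0,0,-0.003,0,0,0,0.7],[0,0,-0.003,0,0,0,0.7],[0,0,-0.04,0,0,0,0.7],[0,0,-0.1,0,0,0,0.7],[-0.03,0,-0.16,0,0,0,0.7],[-0.08,0.02,-0.18,0,0,0,0.7],[-0.08,0.02,-0.18,0,0,0,0.7]]'; python3 - <<'E'
from h import *
snap('wrist','w6');snap('scene','s6')
E
```

```text
clock: 33.45
position: [537.4, 148.8, 267.2]
ee_rot: [0.8, -0.6, 0.001, -0.003]
contact_force: [0.8, -0.8, -0.1]
gripper_width: 72.9
grasp_force: 0.0
```

View pics/w6.png

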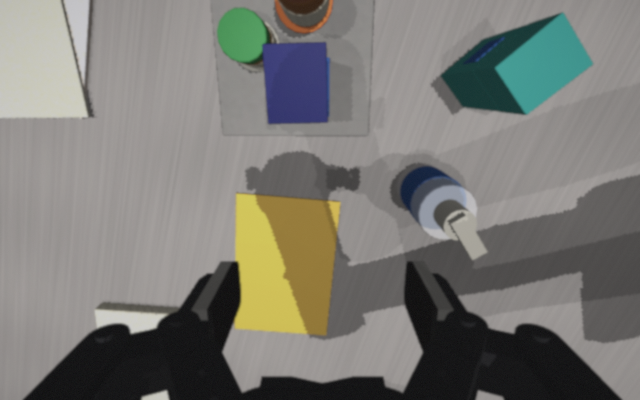

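View pics/s6.png

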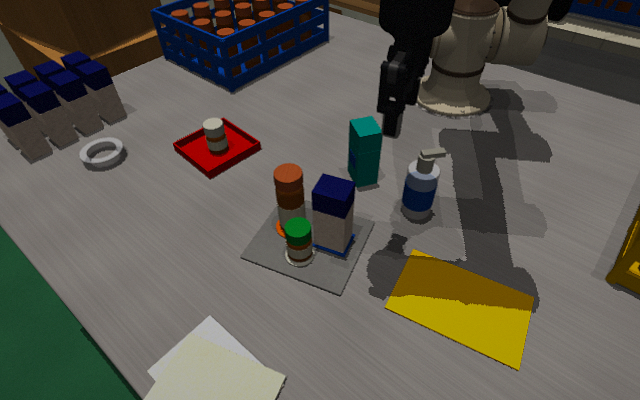

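The scene shows all four in place: the green jar (298,240), tall jar (289,195) and carton (332,210) on their pads, the white jar (214,133) in the bin, and the sanitiser undisturbed. One quick number check, then I hand in.

```bash
python3 - <<'E'
from m import *
s=np.load('pics/w6.npz')
print('navy',blob('wrist','w6',[110,80,20],[130,255,255],(255,35,335,130),140))
print('green',blob('wrist','w6',[45,80,20],[80,255,255],(200,0,270,70),80))
print('copper(scene)',blob('scene','s6',[3,120,90],[14,255,255],(270,160,307,190),140))
E
```

```text
navy {'px': (263, 43, 67, 80), 'rect': [578.7, 73.7, 47.9, 54.9, 16.3], 'circ': [579.0, 74.1, 34.6]}
green {'px': (218, 8, 52, 56), 'rect': [637.7, 49.8, 41.1, 44.6, 63.2], 'circ': [637.7, 49.7, 22.6]}
copper(scene) {'px': (274, 163, 28, 20), 'rect': [602.2, -3.3, 46.3, 43.9, 42.4], 'circ': [602.4, -3.4, 23.4]}
```

All within about 4 mm.

```bash
python3 -m handwheel '[[0,0,0,0,0,0,0.7],[0,0,0,0,0,0,0.7]]'; python3 -c "
from bench import job_done
print(job_done())"
```

```text
clock: 33.8
position: [537.9, 145.4, 263.1]
ee_rot: [0.798, -0.602, -0.0, 0.001]
contact_force: [0.0, -0.7, -1.4]
gripper_width: 72.7
grasp_force: 0.0
the job is handed in; nothing more can be done
None
```

I handed the job in at 33.8 s, with no verdict returned: the green-capped jar, tall jar and carton measured within about 4 mm of their pad centres (carton square), the white-capped jar is in the red bin, and the sanitiser looks unmoved.

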